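Find the filler that tightens the terminal row

TASK

One of the three orange filler blocks is the right one for the gap on the mounting rail between the blue connector row and the sprung end clamp; which one cannot be told beforehand, so feel it out by trying. Leave the right one upright in the gap, square, centred across the rail and fully down on it, so that the clamp's red pointer stands inside the green field, and leave the other two on the desk clear of the rail board. Do not push the standoff, plug, board offcut or transformer knob about.

Things in the scene. Friction and masses are not known exactly. Their poses are not given: they have to be found in the camera images.
- rail: fixed wooden board 84 (local x) x 270 (local y) x 12.5 mm with a 35 mm wide aluminium rail along local y, rail top 20 mm above the desk. Origin on the desk under the connector row's end; y runs from row to clamp, z up; board from y -140 to +130. The blue connector row (44 mm wide, top 34 mm above the rail top) is fixed from y -128 to 0.
- gap_end (a point): point on the rail top at the middle of the upright end face of the blue connector row, where the gap begins; axes as the rail. The gap runs towards +y over bare rail to the clamp's relaxed steel shoe: 7.5 to 22 mm, different each time and not told, so the fit must be felt. A filler seated in it makes joint shoe read its thickness minus that gap (0 if loose).
- shoe (a joint): how far the clamp's sprung steel shoe is pushed back along rail +y, m: 0 relaxed, stop 0.0125. The red pointer on top moves with it and is in the green field from 0.0015 to 0.0075. Spring: 1.5 N at 0, plus 0.5 N per mm, towards the row. A filler pressed straight down beside the row wedges the shoe back (up to 15 N of push at a right fit).
- rail_stop (a point): middle of the rail top at the rail's far end, y +126; axes as the rail. The grey clamp housing (44 x 46 mm, top 34 mm above the rail, pointer 36) is fixed between here and the gap, 30 mm behind the shoe face. Shoe: 40 mm wide, upright face 10 mm high, then a slope leaning back 11.5 mm by its top, 30 mm above the rail; a filler far too thick lands on that top and stops.
- filler_thin: upright orange filler block, 14 mm thick (local y) x 40 mm (local x) x 60 mm tall, square edges, about 42 g; origin at the centre of its underside, z up. Stands loose on the desk at the start, turned up to 0.6 rad from the base axes.
- filler_middle: upright orange filler block, 19 mm thick (local y) x 40 mm (local x) x 60 mm tall, square edges, about 57 g; origin at the centre of its underside, z up. Stands loose on the desk at the start, turned up to 0.6 rad from the base axes.
- filler_thick: upright orange filler block, 24 mm thick (local y) x 40 mm (local x) x 60 mm tall, square edges, about 72 g; origin at the centre of its underside, z up. Stands loose on the desk at the start, turned up to 0.6 rad from the base axes.
- standoff: bystander: white porcelain standoff, 24 mm diameter, 42 mm tall, standing loose on the desk; origin at its underside
- plug: bystander: brass banana plug with a red end, about 64 mm long (local x) and 12 mm thick, lying loose on the desk; origin under its middle
- offcut: bystander: silver copper-clad board offcut 70 x 100 x 4 mm lying loose on the desk; origin under its middle
- knob (a joint): bystander: angle of the large black bakelite knob on top of the grey transformer (200 x 200 mm, 135 mm tall, knob up to 173 mm), which stands fixed left of the rail; rad, about the vertical, positive clockwise from above

How it is judged:
At the end, for the whole second after the job is handed in: One filler on the rail (3 mm), centred (10 mm), against the row (3 mm), upright within 0.1 rad, square within 0.12 rad; shoe reads 1.5 to 7.5 mm; the other two on the desk (origin below 28 mm), clear of the rail board by 8 mm (origin); all at rest (((z of filler_thin in the frame of gap_end between -0.003 and 0.003 m and x of filler_thin in the frame of gap_end between -0.01 and 0.01 m and y of filler_thin in the frame of gap_end between 0.004 and 0.01 m and angle between filler_thin's own z axis and vertical below 0.1 rad and angle between the y axis of filler_thin and the y axis of rail, either way round below 0.12 rad and height (world z) of each of filler_middle, filler_thick below 0.028 m and (x of filler_middle in the frame of rail below -0.05 m or x of filler_middle in the frame of rail above 0.05 m or y of filler_middle in the frame of rail below -0.148 m or y of filler_middle in the frame of rail above 0.138 m) and (x of filler_thick in the frame of rail below -0.05 m or x of filler_thick in the frame of rail above 0.05 m or y of filler_thick in the frame of rail below -0.148 m or y of filler_thick in the frame of rail above 0.138 m)) or (z of filler_middle in the frame of gap_end between -0.003 and 0.003 m and x of filler_middle in the frame of gap_end between -0.01 and 0.01 m and y of filler_middle in the frame of gap_end between 0.0065 and 0.0125 m and angle between filler_middle's own z axis and vertical below 0.1 rad and angle between the y axis of filler_middle and the y axis of rail, either way round below 0.12 rad and height (world z) of each of filler_thin, filler_thick below 0.028 m and (x of filler_thin in the frame of rail below -0.05 m or x of filler_thin in the frame of rail above 0.05 m or y of filler_thin in the frame of rail below -0.148 m or y of filler_thin in the frame of rail above 0.138 m) and (x of filler_thick in the frame of rail below -0.05 m or x of filler_thick in the frame of rail above 0.05 m or y of filler_thick in the frame of rail below -0.148 m or y of filler_thick in the frame of rail above 0.138 m)) or (z of filler_thick in the frame of gap_end between -0.003 and 0.003 m and x of filler_thick in the frame of gap_end between -0.01 and 0.01 m and y of filler_thick in the frame of gap_end between 0.009 and 0.015 m and angle between filler_thick's own z axis and vertical below 0.1 rad and angle between the y axis of filler_thick and the y axis of rail, either way round below 0.12 rad and height (world z) of each of filler_thin, filler_middle below 0.028 m and (x of filler_thin in the frame of rail below -0.05 m or x of filler_thin in the frame of rail above 0.05 m or y of filler_thin in the frame of rail below -0.148 m or y of filler_thin in the frame of rail above 0.138 m) and (x of filler_middle in the frame of rail below -0.05 m or x of filler_middle in the frame of rail above 0.05 m or y of filler_middle in the frame of rail below -0.148 m or y of filler_middle in the frame of rail above 0.138 m))) and value of joint shoe between 0.0015 and 0.0075 m and linear speed of each of filler_thin, filler_middle, filler_thick below 0.01 m/s); the robot touches nothing.
It fails at once if a bystander was pushed more than 20 mm (distance of any of standoff, plug, offcut from where it was at the start of the episode above 0.02 m).
It fails at once if the transformer knob was turned by more than 0.15 rad (value of joint knob above 0.15 rad or value of joint knob below -0.15 rad).
It also fails if it takes over 70 s, if anything falls off the work surface, if the arm or the gripper's body presses on something with over 40 N, if the wrist force passes 120 N, or if a joint passes its speed limit or range.

ROBOT

A 6-joint arm with a two-finger parallel gripper is mounted at the origin on the work surface. World frame = base frame: x ahead of the robot, y to its left, z up, the work surface at z = 0. Lengths are in m, angles in rad, forces in N, time in s.
With the tool pointing down it reaches from about 0.375 to 0.975 m from the base axis. Payload 3.8 kg.
Tool frame: the origin (TCP) lies at the very end of the fingers, on their centre line; the grasp point (between the pads) lies bot.hold_point_z behind it (bot.hold_point_z is the distance from the TCP to the grasp point, in m); z points along the fingers, y is the line along which they close (so a half turn about z gives the same grasp; the last joint's range is limited). The gripper opens to 85 mm and grips with 20 to 120 N. Pads are 22 mm wide; open, the fingers measure 114 mm over their backs; the gripper's body (76 mm by 85 mm) begins 54 mm behind the grasp point. The pads swing forward as they close: fully open they stand 13 mm farther back than shut.
Start: joints at [-1.324, 0.264, 1.604, -0, 1.274, -0.037], TCP at [0.189, -0.648, 0.231] pointing down, gripper open.
Joint ranges: [-2.63, 2.63], [-0.94, 2.18], [0.31, 2.57], [-1.31, 4.45], [0, 2.66], [-2.55, 2.55]. Speed limits (rad/s): [2.57, 2.57, 3.14, 3.14, 3.14, 3.14].

INTERFACE

Orientations are given as a rotation vector (axis times angle).
In Python, from workcell import bot, cams gives the robot as it stands (bot), with the cameras (cams).
- The arm moves only by the shell command python3 jog.py [OPENING] [FORCE], which reads ROWS from standard input. ROWS is a JSON list of rows, 1 to 5 of them, each of 4 numbers: dx, dy, dz in m, then a turn about the tool's z in rad; each row shifts and turns the commanded pose from where the row before left it, along the tool's axes as they then stand; what a row does not reach is not made up. A row lasts 1/8 s, in which the tool goes at most 0.0625 m and 0.188 rad, less where a joint would pass 70% of its speed; a pose out of reach is approached as far as the arm can. OPENING is the opening from 0.0 (shut) to 1.0 (fully open), set as the command begins (- or left out keeps the last). The fingers move at their own pace and stop on an object; FORCE is the grip in N (left out, the last holds). Time passes only in rows, so rows that do not move let the fingers close. It prints the time, the measured TCP pose, the force, the opening and the grip force at its end. Input that does not fit is refused with a message, and nothing moves.
- bot.read_state(): the state, without advancing time (a new reading comes with each control period).
- cams.read_camera(name): name is "side" or "top" or "wrist"; returns the picture (384x512x3 uint8, red, green, blue); there is no depth.
- cams.camera_info(name): a dict with "intrinsics" (3x3 intrinsics, pixels), "extrinsics" (4x4, takes a point from camera to world coordinates). Camera axes: x right, y down, z forward; pixel columns grow to the right and rows downward; lengths in m; the calibration is good to about 2 mm. A picture is of the moment at which its call begins: read the wrist's pose just before it. camera_info takes no time and is no camera call; for the wrist camera it gives the pose at the moment of the call.
- bot.finish_job(): hands the job in; it is judged then, once.
The state is a dict: "time": time; "q": joint angles; "joint_vel": joint speeds; "joint_torque": joint torques, N m; "tool_pos": TCP position; "tcp_rot": TCP orientation; "wrist_force": force on the tool from outside, world axes, zero at the start; "torque": the same for the moment, N m; "width": opening from 0.0 (shut) to 1.0 (fully open); "grip_force": force on a finger pad.
Only numpy, scipy, OpenCV 4.12 (cv2) and the standard library are available. Lean on these libraries where they do the work, as an engineer would, in place of code of your own. Each camera call takes 0.05 s, during which the arm holds its last target. There are 200 camera calls.

## Working session

There is one attempt and no reset: what is moved stays moved. The work goes in short steps, Python scripts to look and compute and a shell command to move; the robot and the scene stay as the last step left them, time stands still between calls to the robot, and variables do not carry over. Pictures are saved under pics/ and viewed, at most 10 in all, crops included, and the job is handed in when it is done.

```bash
ls; mkdir -p pics; python3 - <<'E'
from workcell import bot, cams
import cv2,numpy as np
for n in("top","side","wrist"):
    i=cams.camera_info(n);print(n,np.round(i["intrinsics"],1).tolist(),np.round(i["extrinsics"],3).tolist())
    cv2.imwrite(f"pics/{n}0.png",cams.read_camera(n)[:,:,::-1])
print(bot.hold_point_z,bot.read_state())
E
```

```text
jog.py
pics
workcell.py
top [[422.1, 0.0, 257.6], [0.0, 422.1, 194.2], [0.0, 0.0, 1.0]] [[-0.102, -0.969, 0.224, 0.27], [-0.995, 0.099, -0.024, 0.084], [0.001, -0.225, -0.974, 1.389], [0.0, 0.0, 0.0, 1.0]]
side [[452.6, 0.0, 262.8], [0.0, 452.6, 196.0], [0.0, 0.0, 1.0]] [[-0.882, -0.331, 0.336, 0.175], [-0.471, 0.626, -0.621, 0.785], [-0.005, -0.706, -0.709, 0.92], [0.0, 0.0, 0.0, 1.0]]
wrist [[313.3, 0.0, 251.2], [0.0, 313.3, 188.8], [0.0, 0.0, 1.0]] [[0.28, -0.923, -0.263, 0.256], [-0.96, -0.27, -0.074, -0.628], [-0.002, 0.273, -0.962, 0.373], [0.0, 0.0, 0.0, 1.0]]
0.0187 {'time': 0.15, 'q': array([-1.32390787e+00,  2.64625303e-01,  1.60505896e+00, -1.03547742e-06,
        1.27369743e+00, -3.69184104e-02]), 'joint_vel': array([ 0.00067265, -0.00339173, -0.004406  , -0.00099918, -0.00094454,
        0.00030697]), 'joint_torque': array([ 5.19216501e-04, -5.15906024e+01, -3.67958665e+01, -8.44596320e-05,
        8.06301890e-03,  3.90625678e-05]), 'tool_pos': array([ 0.1888561 , -0.64745359,  0.23021829]), 'tcp_rot': array([-3.10825395e+00, -4.44056992e-01,  2.95866292e-04]), 'wrist_force': array([ 0.40789939, -0.48196683,  0.01232574]), 'torque': array([-0.01044245, -0.02354903, -0.00388965]), 'grip_force': 0.0, 'width': 0.9998292066163073}
```

View pics/top0.png

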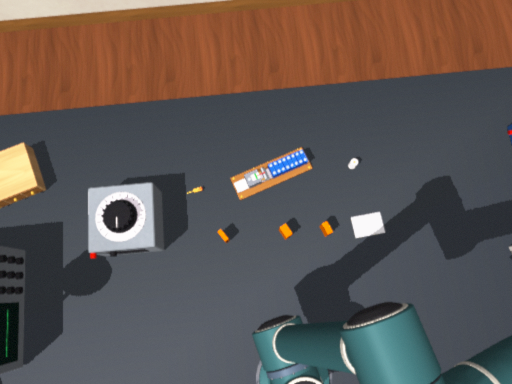

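View pics/side0.png

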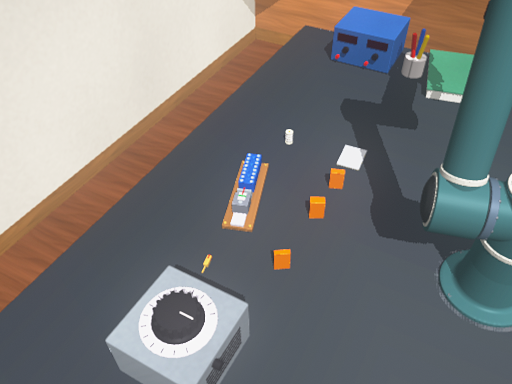

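Top view: rail board with corners near (232,182), (302,149), (311,168), (241,198). The blue row is on the right and the clamp on the left. The fillers are at (223,235), (286,230) and (327,228), the standoff at (353,163), the plug at (195,190), the offcut at (368,225). The side view agrees with this.

```bash
cat > h.py <<'E'
from workcell import bot, cams
import cv2,numpy as np
from scipy.spatial.transform import Rotation as R
from scipy.optimize import least_squares
def cam(n):
    i=cams.camera_info(n);return np.array(i["intrinsics"]),np.array(i["extrinsics"])
def ray(K,E,uv,z):
    uv=np.atleast_2d(uv).astype(float);d=np.c_[(uv-K[:2,2])/[K[0,0],K[1,1]],np.ones(len(uv))]@E[:3,:3].T
    return E[:3,3]+d*((z-E[2,3])/d[:,2])[:,None]
def proj(K,E,P):
    p=(np.atleast_2d(P)-E[:3,3])@E[:3,:3];q=p@K.T;return q[:,:2]/q[:,2:]
def orange(img,amin=40):
    h=cv2.cvtColor(img,cv2.COLOR_RGB2HSV)
    m=cv2.inRange(h,(6,190,60),(22,255,255))
    n,l,s,c=cv2.connectedComponentsWithStats(m)
    return [(i,s[i],c[i],l==i) for i in range(1,n) if s[i,4]>=amin]
def state():
    s=bot.read_state();return np.array(s["tool_pos"]),R.from_rotvec(s["tcp_rot"]),s
def totool(p):  # world point -> offset in tool axes
    t,r,_=state();return r.inv().apply(np.array(p)-t)
E
python3 - <<'E'
from h import *
np.set_printoptions(precision=3,suppress=True)
K,E=cam("top");im=cv2.imread("pics/top0.png")[:,:,::-1].copy()
for i,s,c,m in orange(im): print(s,c,ray(K,E,c,.04))
print("board",ray(K,E,[(232,182),(302,149),(311,168),(241,198)],.0125))
print("stand,plug,off,transf",ray(K,E,[(353,163),(195,190),(368,225),(160,250)],.02))
K2,E2=cam("side");im=cv2.imread("pics/side0.png")[:,:,::-1].copy()
for i,s,c,m in orange(im): print("side",s,c,ray(K2,E2,c,.03))
t,r,_=state();print(r.as_matrix())
Kw,Ew=cam("wrist");print("cam in tool",r.inv().apply(Ew[:3,3]-t),r.inv().apply(Ew[:3,2]),r.inv().apply(Ew[:3,0]))
E
```

```text
[320 221  13  15 119] [325.916 228.109] [[ 0.446 -0.157  0.04 ]]
[279 224  14  15 125] [285.2 230.8] [[ 0.451 -0.026  0.04 ]]
[218 229  11  13  66] [223.    235.333] [[0.456 0.175 0.04 ]]
board [[ 0.637  0.131  0.012]
 [ 0.729 -0.118  0.012]
 [ 0.659 -0.14   0.012]
 [ 0.579  0.106  0.012]]
stand,plug,off,transf [[ 0.66  -0.283  0.02 ]
 [ 0.62   0.256  0.02 ]
 [ 0.445 -0.299  0.02 ]
 [ 0.433  0.382  0.02 ]]
side [329 169  16  19 252] [336.222 178.183] [[ 0.444 -0.157  0.03 ]]
side [309 197  16  21 309] [316.531 206.951] [[ 0.448 -0.026  0.03 ]]
side [274 249  16  20 295] [281.471 258.658] [[0.455 0.174 0.03 ]]
[[ 0.96   0.28  -0.   ]
 [ 0.28  -0.96   0.002]
 [ 0.    -0.002 -1.   ]]
cam in tool [ 0.07   0.    -0.143] [-0.273 -0.     0.962] [0. 1. 0.]
```

```bash
echo '[[0.044, -0.039, 0, 0], [0.044, -0.039, 0, 0], [0.044, -0.039, 0, 0], [0.044, -0.039, 0, 0], [0.044, -0.039, 0, 0]]' | python3 jog.py; echo '[[0.044, -0.039, 0, 0], [0.044, -0.039, 0, 0], [0.044, -0.039, 0, 0], [0.044, -0.039, 0, 0], [0.044, -0.039, 0, 0]]' | python3 jog.py; echo '[[0.04, -0.04, 0, 0], [0, 0, 0, 0], [0, 0, 0, 0]]' | python3 jog.py
cat > snap.py <<'E'
import sys;from h import *
K,E=cam("wrist");im=cams.read_camera("wrist");n=sys.argv[1]
cv2.imwrite(f"pics/{n}.png",im[:,:,::-1]);np.savez(f"pics/{n}.npz",K=K,E=E)
E
python3 snap.py w1
echo '[[0, -0.06, 0, 0], [0, -0.06, 0, 0], [0, -0.06, 0, 0], [0, 0, 0, 0], [0, 0, 0, 0]]' | python3 jog.py; python3 snap.py w2
```

```text
time: 0.78
tool_pos: [0.3462, -0.3974, 0.231]
tcp_rot: [-3.11, -0.444, -0.0]
wrist_force: [0.4, -0.1, 0.1]
width: 0.997
grip_force: 0.0
time: 1.4
tool_pos: [0.5028, -0.1486, 0.2312]
tcp_rot: [3.11, 0.444, 0.0]
wrist_force: [0.0, -0.7, -0.1]
width: 0.996
grip_force: 0.0
time: 1.78
tool_pos: [0.529, -0.1008, 0.2309]
tcp_rot: [3.11, 0.446, -0.002]
wrist_force: [-0.0, -0.7, -0.2]
width: 0.995
grip_force: 0.0
time: 2.45
tool_pos: [0.479, 0.0707, 0.2314]
tcp_rot: [3.109, 0.443, 0.001]
wrist_force: [-0.5, -0.7, 0.2]
width: 0.998
grip_force: 0.0
```

View pics/w1.png

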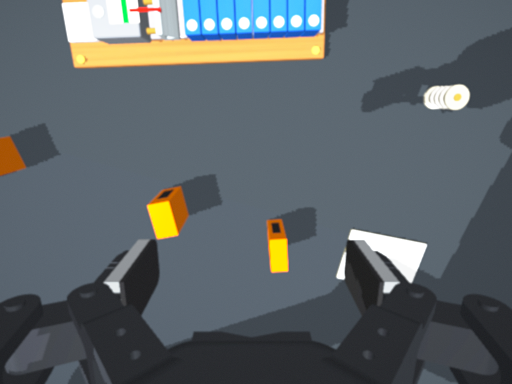

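View pics/w2.png

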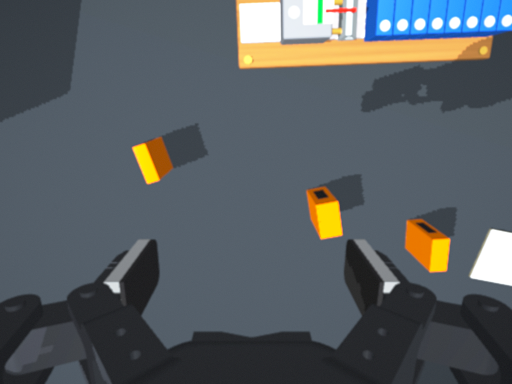

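w1 shows the rail's lower part along the top edge, with the clamp at (130,10), the gap near (175,20) and the blue row to its right. Fillers are at (168,212), (278,245) and (5,155), the standoff at (450,97), the offcut at (385,255). w2 shows the same fillers at (325,212), (427,245) and (153,160). Next I fit boxes to both views at once, with thickness and height left free.

```bash
cat > fit.py <<'E'
from h import *
from scipy.optimize import minimize
np.set_printoptions(precision=4,suppress=True)
S=4
def masks(names,amin=150):
    out=[]
    for n in names:
        im=cv2.imread(f"pics/{n}.png");d=np.load(f"pics/{n}.npz")
        h=cv2.cvtColor(im,cv2.COLOR_BGR2HSV);m=cv2.inRange(h,(3,180,50),(28,255,255))
        c,_=cv2.findContours(m,cv2.RETR_EXTERNAL,cv2.CHAIN_APPROX_NONE)
        out.append((d["K"],d["E"],[x for x in c if cv2.contourArea(x)>amin]))
    return out
def box(x,y,a,t,h,z0=0):
    c=np.array([(sx*.02,sy*t/2,z) for sx in(-1,1) for sy in(-1,1) for z in(z0,z0+h)])
    return c@R.from_euler("z",a).as_matrix().T+[x,y,0]
def draw(pts,shift,shape):
    m=np.zeros(shape,np.uint8);p=cv2.convexHull(np.round((pts-shift+.5)*S*16).astype(np.int32));cv2.fillConvexPoly(m,p,1,shift=4);return m
def fitbox(obs,g):
    tgt=[]
    for K,E,c in obs:
        x,y,w,h=cv2.boundingRect(c);sh=np.array([x-12,y-12]);shape=((h+24)*S,(w+24)*S)
        m=np.zeros((h+24,w+24),np.uint8);cv2.fillPoly(m,[cv2.convexHull(c)-sh.astype(np.int32)],1)
        tgt.append((K,E,sh,shape,cv2.resize(m,None,fx=S,fy=S,interpolation=cv2.INTER_NEAREST)))
    def cost(q):
        return sum(np.sum(draw(proj(K,E,box(*q)),sh,s)!=m)/max(m.sum(),1) for K,E,sh,s,m in tgt)
    best=None
    for a in(-.5,-.2,.2,.5):
        x0=np.r_[g,a,.019,.06]
        r=minimize(cost,x0,method="Nelder-Mead",options=dict(initial_simplex=np.vstack([x0]+[x0+d for d in np.diag([.006,.006,.15,.004,.006])]),maxiter=500,xatol=1e-5,fatol=1e-4))
        if best is None or r.fun<best.fun:best=r
    return best
E
python3 - <<'E'
from fit import *
M=masks(["w1","w2"])
for g in([.446,-.157],[.45,-.026],[.456,.175]):
    obs=[]
    for K,E,cs in M:
        p=proj(K,E,[[*g,.03]])[0]
        for c in cs:
            x,y,w,h=cv2.boundingRect(c)
            if np.hypot(x+w/2-p[0],y+h/2-p[1])<25 and x>1: obs.append((K,E,c))
    r=fitbox(obs,g);print(len(obs),r.x,r.fun)
E
```

```text
2 [ 0.445  -0.157   0.3431  0.0184  0.0595] 0.07986288457273216
2 [ 0.4498 -0.0247  0.4619  0.0233  0.0601] 0.077536169625743
1 [0.456  0.1759 0.5765 0.0126 0.0616] 0.035668654173764906
```

The boxes fit: the filler at y -0.157 is the middle one, at -0.025 the thick one, and at 0.176 the thin one. Heights come out at 0.06. Next, the gap from two places.

```bash
echo '[[0.049, 0.039, 0.01, -0.03], [0.049, 0.039, 0.01, -0.04], [0.049, 0.039, 0.01, 0], [0, 0, 0, 0], [0, 0, 0, 0]]' | python3 jog.py; python3 snap.py w3
echo '[[0, 0.06, 0, 0], [0, 0, 0, 0], [0, 0, 0, 0]]' | python3 jog.py; python3 snap.py w4
python3 - <<'E'
import cv2,numpy as np
a,b=[cv2.imread(f"pics/w{i}.png") for i in(3,4)]
cv2.imwrite("pics/w34.png",np.vstack([cv2.resize(x[40:240],None,fx=1.5,fy=1.5,interpolation=cv2.INTER_CUBIC) for x in(a,b)]))
E
```

```text
time: 3.12
tool_pos: [0.652, 0.0057, 0.2007]
tcp_rot: [-3.093, -0.548, 0.004]
wrist_force: [-0.7, -0.7, 0.6]
width: 1.003
grip_force: 0.0
time: 3.55
tool_pos: [0.6725, -0.0485, 0.2031]
tcp_rot: [-3.093, -0.552, -0.002]
wrist_force: [-0.1, 0.0, 0.4]
width: 1.001
grip_force: 0.0
```

View pics/w34.png

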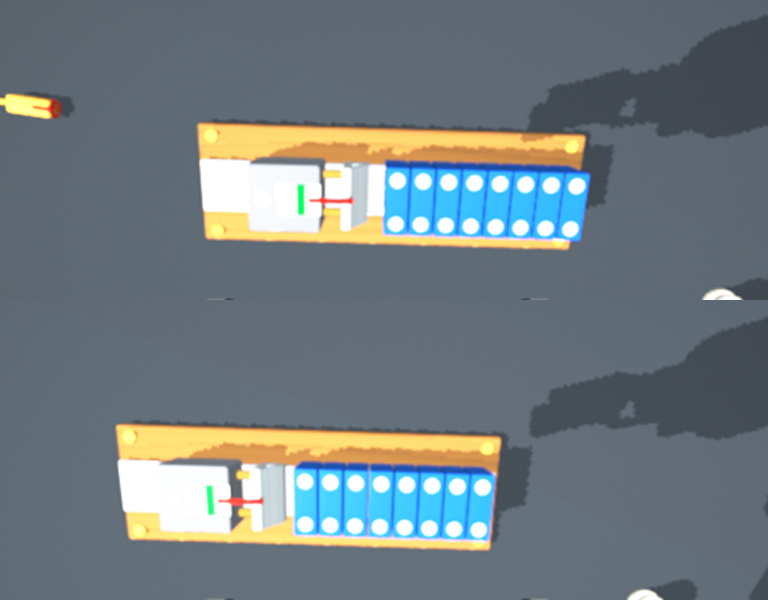

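Crop w34 (scale 1.5, row offset 40). Upper view, w3: row end edge at (385,163)–(386,237), lower edge of the shoe's slope near x 366, pointer tip at (352,200), green field at (300,200). Lower view, w4: row end edge at (294,165)–(295,235), slope edge near x 285.

```bash
python3 - <<'E'
from h import *
np.set_printoptions(precision=4,suppress=True)
D=[np.load(f"pics/w{i}.npz") for i in(3,4)];I=[cv2.imread(f"pics/w{i}.png") for i in(3,4)]
f=lambda P:np.array(P)/1.5+[0,40]
pts={"board":([(198,124),(584,135),(570,248),(206,238)],[(117,125),(500,137),(490,249),(130,238)]),
"rowend":([(385,162),(386,236)],[(294,165),(294,235)])}
def tri(a,b):
    r=least_squares(lambda X:np.r_[(proj(D[0]["K"],D[0]["E"],X)-a)[0],(proj(D[1]["K"],D[1]["E"],X)-b)[0]],[.65,0,.03]);return r.x,np.sqrt(2*r.cost)
for k,(a,b) in pts.items():
    for p,q in zip(f(a),f(b)): print(k,*tri(p,q),)
for d,(a,b) in zip(D,zip(*pts.values())):
    print(ray(d["K"],d["E"],f(a),.0125));print(ray(d["K"],d["E"],f(b),.054))
# gradient profile along gap
for i,(im,y) in enumerate(zip(I,(215,215))):
    u0=[215,150][i];
    for y in range(150,196,15): print(i,y,[tuple(int(v) for v in im[y,u]) for u in range(u0,u0+50,2)])
E
```

```text
board [0.6523 0.1389 0.0087] 0.04856883910604097
board [ 0.7381 -0.1172  0.0096] 0.08671406897837922
board [ 0.6605 -0.1425  0.0156] 0.0730629253846496
board [0.5725 0.1131 0.0076] 0.1437389463481004
rowend [0.6769 0.0094 0.0469] 0.9016165833936213
rowend [ 0.6366 -0.006   0.0622] 0.6731557658788249
[[ 0.653   0.1377  0.0125]
 [ 0.7379 -0.1159  0.0125]
 [ 0.66   -0.1441  0.0125]
 [ 0.5745  0.1118  0.0125]]
[[ 0.6784  0.01    0.054 ]
 [ 0.6338 -0.0072  0.054 ]]
[[ 0.6533  0.1371  0.0125]
 [ 0.738  -0.1165  0.0125]
 [ 0.6597 -0.1436  0.0125]
 [ 0.575   0.1111  0.0125]]
[[ 0.6778  0.0084  0.054 ]
 [ 0.6341 -0.0054  0.054 ]]
0 150 [(114, 109, 105), (247, 242, 244), (255, 255, 255), (255, 254, 254), (255, 254, 254), (255, 254, 254), (255, 253, 254), (207, 201, 200), (164, 160, 149), (170, 166, 155), (235, 231, 223), (231, 227, 217), (207, 202, 189), (197, 192, 178), (195, 190, 178), (210, 204, 196), (248, 243, 246), (250, 245, 248), (250, 245, 248), (242, 238, 242), (240, 236, 239), (203, 130, 109), (173, 81, 27), (169, 81, 29), (166, 78, 26)]
0 165 [(112, 106, 103), (251, 247, 249), (255
[... 2253 characters left out ...]
255, 255, 255), (255, 255, 255), (255, 255, 255), (241, 238, 229), (217, 212, 200), (220, 216, 204), (219, 216, 203), (222, 218, 206), (221, 216, 204), (217, 212, 199), (207, 203, 191), (201, 194, 191), (255, 255, 255), (255, 255, 255), (255, 234, 171), (255, 217, 79)]
1 195 [(226, 244, 255), (213, 241, 255), (135, 225, 255), (127, 232, 255), (126, 231, 255), (124, 229, 255), (123, 231, 255), (122, 230, 255), (122, 230, 255), (122, 230, 255), (126, 231, 255), (126, 230, 255), (121, 229, 255), (121, 229, 255), (124, 229, 255), (124, 229, 255), (123, 228, 255), (122, 228, 255), (121, 227, 255), (119, 227, 255), (119, 226, 255), (117, 226, 255), (135, 226, 255), (255, 213, 210), (255, 210, 84)]
```

Board yaw is about 0.3225 and gap_end about (0.6555, 0.0016), consistent between the board corners and the row end. The gap looks about 10 mm (9.6–11.6), so I try the thin filler first. I'll look at it from above before grasping.

```bash
echo '[[-0.025, -0.057, 0, 0], [-0.025, -0.057, 0, 0], [-0.025, -0.057, 0, 0], [-0.025, -0.057, 0, 0], [-0.025, -0.057, 0, 0]]' | python3 jog.py; echo '[[0, 0, 0, -0.11], [0, 0, 0, -0.115], [0, 0, 0, 0], [0, 0, 0, 0]]' | python3 jog.py; python3 snap.py w5
python3 - <<'E'
from fit import *
g=[.456,.1759]
def pick(n):
    out=[]
    for K,E,cs in masks(n):
        p=proj(K,E,[[*g,.03]])[0]
        for c in cs:
            x,y,w,h=cv2.boundingRect(c)
            if np.hypot(x+w/2-p[0],y+h/2-p[1])<30: out.append((K,E,c));print("bbox",x,y,w,h)
    return out
for n in(["w5"],["w2","w5"]):
    r=fitbox(pick(n),g);print(r.x,r.fun)
x,y,a=r.x[:3]
t,q,s=state();print(t,q.as_matrix()[:2,0]);print(totool([x,y,.04]),a-np.arctan2(*q.as_matrix()[[1,0],0]),s["width"])
E
```

```text
time: 4.22
tool_pos: [0.4547, 0.1774, 0.2022]
tcp_rot: [-3.091, -0.554, -0.002]
wrist_force: [0.1, 1.1, 0.3]
width: 1.004
grip_force: 0.0
time: 4.72
tool_pos: [0.4568, 0.1757, 0.2019]
tcp_rot: [-3.011, -0.895, -0.001]
wrist_force: [-0.9, -0.4, 0.1]
width: 0.997
grip_force: 0.0
bbox 243 148 16 51
[0.4549 0.1753 0.5772 0.0148 0.0564] 0.0404986962190352
bbox 133 138 39 46
bbox 243 148 16 51
[0.4554 0.1759 0.5773 0.0142 0.0586] 0.10011981402797243
[0.457  0.1755 0.2019] [0.8378 0.546 ]
[-0.0012 -0.0012  0.1619] -0.00027188002305589265 0.9987648199400013
```

```bash
echo '[[-0.001, -0.001, 0.05, 0], [0, 0, 0.05, 0], [0, 0, 0.042, 0], [0, 0, 0.02, 0], [0, 0, 0, 0]]' | python3 jog.py; echo '[[0, 0, 0, 0], [0, 0, 0, 0], [0, 0, 0, 0], [0, 0, 0, 0], [0, 0, 0, 0]]' | python3 jog.py 0 70;  echo '[[0, 0, 0, 0], [0, 0, -0.04, 0], [0, 0, -0.04, 0], [0, 0, 0, 0]]' | python3 jog.py
```

```text
time: 5.4
tool_pos: [0.454, 0.1748, 0.0377]
tcp_rot: [3.011, 0.894, -0.008]
wrist_force: [-0.3, 0.1, -1.0]
width: 0.997
grip_force: 0.0
time: 6.02
tool_pos: [0.4568, 0.176, 0.0406]
tcp_rot: [-3.011, -0.897, -0.003]
wrist_force: [-1.0, -0.2, 5.0]
width: 0.147
grip_force: 70.4
time: 6.52
tool_pos: [0.4586, 0.1766, 0.1231]
tcp_rot: [-3.011, -0.897, -0.011]
wrist_force: [0.4, 0.8, -1.1]
width: 0.141
grip_force: 69.7
```

```bash
echo '[[0.0145, 0.0488, 0, 0], [0.0145, 0.0488, 0, 0], [0.0145, 0.0488, 0, 0], [0.0145, 0.0488, 0, 0], [0.0145, 0.0488, 0, 0]]' | python3 jog.py; echo '[[0, 0, 0, 0.127], [0, 0, 0, 0.127], [0, 0, 0, 0], [0, 0, 0, 0], [0, 0, 0, 0]]' | python3 jog.py; cat > rel.py <<'E'
from h import *
np.set_printoptions(precision=4,suppress=True)
g=np.array([.6555,.0016,.02]);t,q,s=state();m=q.as_matrix()
d=R.from_euler("z",-.3225).apply(t-g)
print("rel gap",d,"yaw err",np.arctan2(m[1,0],m[0,0])-.3225,"F rail",R.from_euler("z",-.3225).apply(s["wrist_force"]),"T",s["torque"],"w",s["width"]*85, "tz",m[:,2])
E
python3 snap.py w6; python3 rel.py
```

```text
time: 7.15
tool_pos: [0.65, 0.01, 0.1175]
tcp_rot: [-3.01, -0.896, 0.005]
wrist_force: [0.3, 0.1, 1.0]
width: 0.143
grip_force: 69.7
time: 7.78
tool_pos: [0.6498, 0.0113, 0.1194]
tcp_rot: [-3.1, -0.51, 0.001]
wrist_force: [-0.3, 0.3, 0.2]
width: 0.15
grip_force: 69.7
rel gap [-0.0022  0.011   0.0996] yaw err 0.0035228108689190907 F rail [-0.3444  0.1973 -1.0395] T [-0.051   0.0042 -0.0292] w 12.491798599073453 tz [-0.0002 -0.     -1.    ]
```

View pics/w6.png

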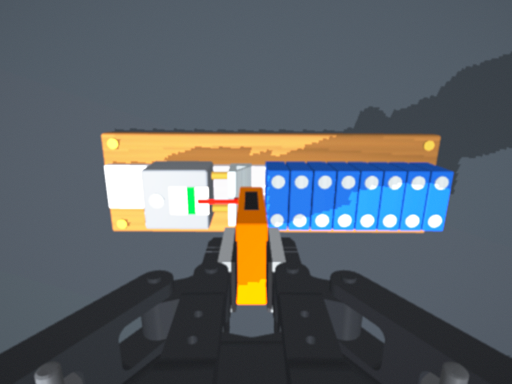

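w6 shows the thin filler held straight between the pads and above the gap, with the row edge at u 265 and the pointer's left end at u 200, by the green field at (191,200). Lowering below the row top, then feeling toward the row.

```bash
echo '[[0.002, 0, 0.017, 0], [0, 0, 0.017, 0], [0, 0, 0, 0], [0, 0, 0, 0]]' | python3 jog.py; python3 rel.py;  echo '[[0, 0.001, 0, 0], [0, 0.001, 0, 0], [0, 0, 0, 0]]' | python3 jog.py; python3 rel.py
```

```text
time: 8.32
tool_pos: [0.6516, 0.0118, 0.0851]
tcp_rot: [-3.1, -0.508, 0.002]
wrist_force: [0.6, 0.2, -0.8]
width: 0.145
grip_force: 69.7
rel gap [-0.0005  0.0109  0.0651] yaw err 0.0021833618504474295 F rail [ 0.6639  0.0011 -0.8444] T [-0.0136 -0.0262 -0.0424] w 12.30581010869623 tz [-0.0013  0.0003 -1.    ]
time: 8.7
tool_pos: [0.6529, 0.0098, 0.0862]
tcp_rot: [3.1, 0.508, 0.001]
wrist_force: [0.0, 1.1, -1.0]
width: 0.15
grip_force: 69.7
rel gap [0.0001 0.0086 0.0662] yaw err 0.0022031438158257033 F rail [ 0.3638  0.9885 -0.9541] T [ 0.0109 -0.0056  0.0111] w 12.74427154567055 tz [ 0.0007  0.     -1.    ]
```

```bash
for i in 1 2 3; do case $i in *) echo '[[0, 0.001, 0, 0], [0, 0, 0, 0]]' | python3 jog.py >/dev/null;; esac; python3 rel.py; done
```

```text
rel gap [-0.      0.0078  0.0659] yaw err 0.0021644601392458718 F rail [ 0.7614  0.4429 -0.7009] T [ 0.0314  0.0087 -0.0457] w 12.332614958779809 tz [ 0.0002  0.0002 -1.    ]
rel gap [-0.      0.0075  0.0658] yaw err 0.0020107521887616775 F rail [-0.9654  4.9062  2.3821] T [ 0.8422  0.2706 -0.0891] w 12.238631442757779 tz [-0.0004  0.0013 -1.    ]
rel gap [-0.      0.0073  0.0659] yaw err 0.0017949361176947676 F rail [0.8316 7.4352 1.8685] T [ 1.322   0.3995 -0.1421] w 12.047584004737784 tz [-0.001   0.0025 -1.    ]
```

Contact with the row is felt at y 7.5 mm, against 7 expected. I ease off and press down in steps.

```bash
echo '[[0, -0.0014, 0, 0], [0, 0, 0, 0]]' | python3 jog.py >/dev/null; python3 rel.py; for i in 1 2 3; do echo '[[0, 0, 0.003, 0], [0, 0, 0.003, 0], [0, 0, 0, 0]]' | python3 jog.py >/dev/null; python3 rel.py; done
```

```text
rel gap [-0.      0.0076  0.0658] yaw err 0.002370360407976113 F rail [-0.811   4.6741  1.9259] T [ 0.8586  0.2908 -0.0404] w 12.505226249698241 tz [-0.0001  0.0005 -1.    ]
rel gap [0.0001 0.0076 0.0595] yaw err 0.002008168658407139 F rail [1.9957 5.1433 0.2756] T [ 0.9931  0.1207 -0.0584] w 12.292665821972175 tz [ 0.0001  0.0009 -1.    ]
rel gap [0.0008 0.0076 0.0547] yaw err 0.0018784890746958993 F rail [0.1511 7.4908 5.3825] T [ 1.1588  0.3508 -0.0788] w 12.555341465241524 tz [ 0.0014  0.0012 -1.    ]
rel gap [0.0016 0.0077 0.0495] yaw err 0.0017416426056743317 F rail [0.5543 7.0643 7.874 ] T [ 1.2491  0.2226 -0.1087] w 12.94704532688054 tz [ 0.0031  0.0016 -1.    ]
```

```bash
echo '[[0, -0.0008, 0.003, 0], [0, 0, 0.003, 0], [0, 0, 0, 0]]' | python3 jog.py >/dev/null; python3 rel.py; for i in 1 2 3; do echo '[[0, 0, 0.002, 0], [0, 0, 0, 0]]' | python3 jog.py >/dev/null; python3 rel.py; done
```

```text
rel gap [0.0012 0.0078 0.0427] yaw err 0.002017046218628027 F rail [2.1181 4.9143 4.3023] T [ 0.9207 -0.0489 -0.142 ] w 12.227489224803065 tz [ 0.0027  0.0005 -1.    ]
rel gap [0.0009 0.0078 0.0406] yaw err 0.0020351859860635035 F rail [1.2106 5.4185 4.8396] T [ 0.7993  0.0318 -0.0935] w 12.44400940781819 tz [ 0.0021  0.0004 -1.    ]
rel gap [0.001  0.0078 0.0406] yaw err 0.0021213603790385394 F rail [-3.037   6.1744 13.9388] T [ 0.831   0.8309 -0.1288] w 12.524177196627159 tz [ 0.0022  0.0003 -1.    ]
rel gap [0.0011 0.0077 0.0406] yaw err 0.0020745212264904334 F rail [-7.7849  7.5978 24.251 ] T [ 0.8141  1.619  -0.1798] w 12.728071458614968 tz [ 0.0023  0.0003 -1.    ]
```

It bottoms out at exactly the height it was gripped, so it is fully down. Release, back off and look.

```bash
echo '[[0, 0, -0.0045, 0], [0, 0, 0, 0]]' | python3 jog.py >/dev/null; python3 rel.py; echo '[[0, 0, 0, 0], [0, 0, 0, 0], [0, 0, 0, 0]]' | python3 jog.py 0.5; echo '[[0, 0, -0.04, 0], [0, 0, -0.05, 0], [0, 0, -0.05, 0], [0, 0, 0, 0], [0, 0, 0, 0]]' | python3 jog.py >/dev/null;python3 rel.py; python3 snap.py w7; echo '[[0, -0.06, 0, 0], [0, 0, 0, 0], [0, 0, 0, 0]]' | python3 jog.py >/dev/null; python3 snap.py w8; python3 - <<'E'
import cv2,numpy as np
a,b=[cv2.imread(f"pics/w{i}.png") for i in(7,8)]
cv2.imwrite("pics/w78.png",np.vstack([cv2.resize(x[90:240,s:s+267],None,fx=2,fy=2,interpolation=cv2.INTER_CUBIC) for x,s in((a,100),(b,170))]))
E
```

```text
rel gap [0.0006 0.0078 0.0409] yaw err 0.0020940615729206913 F rail [2.2815 4.6844 6.0792] T [ 0.8041 -0.0326 -0.1977] w 12.3946348055592 tz [ 0.0016  0.0002 -1.    ]
time: 12.58
tool_pos: [0.6524, 0.0084, 0.0595]
tcp_rot: [3.1, 0.508, -0.002]
wrist_force: [0.6, -0.0, 1.3]
width: 0.5
grip_force: 0.0
rel gap [-0.0005  0.0078  0.1798] yaw err 0.002186086466647752 F rail [-0.0852 -0.2026  0.6657] T [-0.0567  0.033   0.008 ] w 42.51151664474584 tz [-0.0005 -0.0003 -1.    ]
```

View pics/w78.png

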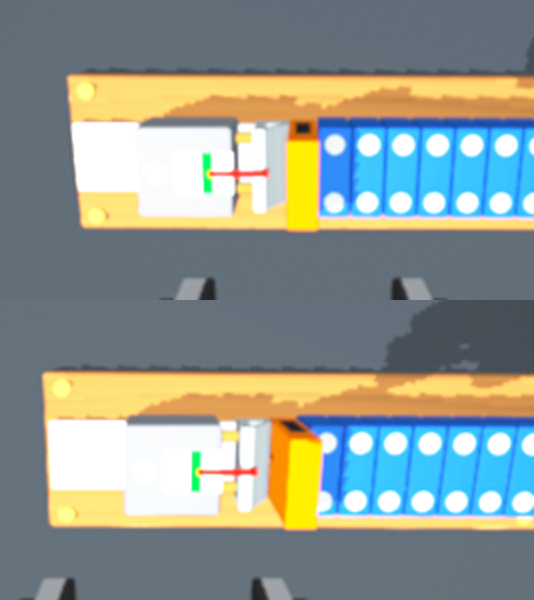

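w78: the filler stands between row and shoe, against the row end. The red pointer's left tip is at crop (209,173) in the upper view and (197,471) in the lower, on the green field both times. I'll measure that, and the filler's pose.

```bash
python3 - <<'E'
from h import *
np.set_printoptions(precision=4,suppress=True)
g=np.array([.6555,.0016,0]);Rr=R.from_euler("z",-.3225)
for n in("w3","w4","w7","w8"):
    im=cv2.imread(f"pics/{n}.png");d=np.load(f"pics/{n}.npz");K,E=d["K"],d["E"]
    b,gg,r=[im[:,:,i].astype(int) for i in range(3)]
    gr=(gg>120)&(gg-r>70)&(gg-b>70);rd=(r>120)&(r-gg>90)&(r-b>90)
    o=[]
    P0=proj(K,E,[[.64,.046,.055]])[0].astype(int)
    win=np.zeros_like(gr);win[P0[1]-25:P0[1]+25,P0[0]-30:P0[0]+60]=1
    for m,z in((gr,.054),(rd,.056)):
        v,u=np.nonzero(m&win)
        y=[(Rr.apply(ray(K,E,(x,np.median(v)),z)-g))[0,1]*1e3 for x in(u.min()-.5,u.max()+.5)];o.append(np.round(y,1))
    print(n,"green y",o[0],"red y",o[1])
    if n in("w7","w8"):
        v=int(proj(K,E,[[.655,.009,.08]])[0,1]); y0=int(proj(K,E,[[.655,.009,.08]])[0,0])
        m=cv2.inRange(cv2.cvtColor(im,cv2.COLOR_BGR2HSV),(3,150,50),(30,255,255))
        k=m[v-6:v+12,y0-25:y0+25]
        for q in(0,8,17):
            c=np.nonzero(k[q])[0]+y0-25
            print(v-6+q,c.min(),c.max(),[np.round(Rr.apply(ray(K,E,(x,v-6+q),.08)-g)[0]*1e3,1)[:2] for x in(c.min()-.5,c.max()+.5)])
E
```

```text
w3 green y [55.9 51.2] red y [48.1 19.9]
w4 green y [55.6 50.8] red y [47.3 19.8]
w7 green y [55.7 50.9] red y [51.6  0.9]
174 244 258 [array([ 7.6, 14.4]), array([7.6, 1.5])]
182 244 258 [array([ 0.5, 14.4]), array([0.5, 1.4])]
191 243 258 [array([-7.6, 15.3]), array([-7.6,  1.4])]
w8 green y [54.8 51.1] red y [51.2 -4.7]
174 305 329 [array([ 7.1, 22.8]), array([7.2, 1.4])]
182 305 328 [array([ 0. , 22.4]), array([0.1, 1.8])]
191 305 327 [array([-8., 22.]), array([-8. ,  2.1])]
```

```bash
python3 - <<'E'
from h import *
g=np.array([.6555,.0016,0]);Rr=R.from_euler("z",-.3225)
for n in("w3","w7","w8"):
    im=cv2.imread(f"pics/{n}.png");d=np.load(f"pics/{n}.npz");K,E=d["K"],d["E"]
    c=proj(K,E,[[.64,.046,.056]])[0].astype(int)
    # row of pointer: the reddest
    rd=im[:,:,2].astype(int)-im[:,:,1]-im[:,:,0]*0
    sub=rd[c[1]-15:c[1]+15,c[0]-5:c[0]+8].sum(1);v=c[1]-15+sub.argmax()
    print(n,v)
    for u in range(c[0]-12,c[0]+32): print((round(float(Rr.apply(ray(K,E,(u,v),.056)-g)[0,1]*1e3),1),*im[v,u,::-1].tolist()),end=" ")
    print()
E
```

```text
w3 173
(58.9, 255, 255, 255) (57.9, 255, 255, 255) (57.0, 255, 255, 255) (56.1, 255, 255, 255) (55.1, 175, 255, 194) (54.2, 0, 255, 105) (53.2, 0, 255, 103) (52.3, 0, 255, 103) (51.4, 119, 255, 150) (50.4, 255, 255, 251) (49.5, 255, 255, 255) (48.5, 255, 253, 248) (47.6, 255, 158, 147) (46.7, 255, 108, 97) (45.7, 255, 107, 95) (44.8, 255, 108, 96) (43.8, 255, 108, 97) (42.9, 255, 101, 91) (42.0, 255, 90, 77) (41.0, 255, 71, 56) (40.1, 255, 58, 38) (39.1, 255, 56, 36) (38.2, 255, 67, 53) (37.3, 255, 84, 76) (36.3, 255, 93, 87) (35.4, 255, 96, 90) (34.4, 255, 97, 92) (33.5, 255, 98, 94) (32.6, 255, 105, 100) (31.6, 255, 110, 105) (30.7, 255, 114, 107) (29.7, 255, 115, 109) (28.8, 255, 112, 108) (27.9, 255, 108, 103) (26.9, 255, 99, 94) (26.0, 255, 95, 89) (25.0, 255, 97, 92) (24.1, 255, 94, 88) (23.2, 255, 72, 63) (22.2, 255, 60, 48) (21.3, 255, 90, 83) (20.4, 245, 152, 153) (19.4, 206, 199, 203) (18.5, 192, 206, 211) 
w7 176
(58.7, 255, 255, 255) (57.8, 255, 255, 255) (56.8, 255, 255, 255) (55.9, 255, 255, 255) (54.9, 161, 255, 192) (54.0, 68, 255, 106) (53.1, 213, 255, 96) (52.1, 255
[... 993 characters left out ...]
9.8, 255, 108, 84) (48.9, 255, 113, 99) (47.9, 255, 110, 97) (47.0, 255, 110, 97) (46.0, 255, 111, 98) (45.1, 255, 110, 97) (44.2, 255, 107, 94) (43.2, 255, 104, 91) (42.3, 255, 100, 87) (41.4, 255, 94, 81) (40.4, 255, 82, 69) (39.5, 255, 77, 64) (38.6, 255, 76, 62) (37.6, 255, 75, 61) (36.7, 255, 76, 62) (35.8, 255, 69, 54) (34.8, 255, 59, 38) (33.9, 255, 56, 34) (33.0, 255, 62, 44) (32.0, 255, 70, 53) (31.1, 255, 79, 64) (30.2, 255, 81, 65) (29.2, 255, 81, 66) (28.3, 255, 81, 64) (27.4, 255, 72, 54) (26.4, 255, 63, 41) (25.5, 255, 77, 63) (24.6, 255, 141, 140) (23.6, 249, 203, 206) (22.7, 212, 220, 223) (21.8, 206, 220, 223) (20.8, 201, 214, 218) (19.9, 203, 196, 194) (19.0, 228, 159, 127)
```

The pointer has moved about 4 mm (tip 47.9 to 52.3, other end 20.2 to 24), which is mid-field. The filler is square, fully down and against the row.

```bash
python3 -c "
from workcell import bot, cams
print(bot.finish_job())"
```

```text
the job is handed in; nothing more can be done
None
```

I handed the job in with the thin filler fully down in the gap, square and against the row, the red pointer about 4 mm into its travel (inside the green field), and the other two fillers and the bystanders never touched; the hand-in returned no verdict.

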